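# Start the last self-tapping screw in an instrument case lid

## Task

One corner screw of the instrument case on the desk still stands proud in its pilot hole. Take the stubby screwdriver out of its stand and, with the driver alone, pushing firmly but not violently, turn the screw clockwise by at least half a turn and no more than a full turn so that it bites. Then put the driver back upright in its stand, let go, and leave the other things on the desk alone.

Things in the scene. Friction and masses are not known exactly. Their poses are not given: they have to be found in the camera images.
- driver_grip (a point): On the axis of a stubby screwdriver (115 mm long, 90 g, upright in its stand at the start), at the middle of its black round handle (28 mm diameter, 70 mm tall), 80 mm above the bit's lowest point. Below the handle a 45 mm steel shaft of 7 mm ends in a round-nosed bit (ball of 8 mm). z axis points from bit to handle. It can be gripped at any yaw.
- driver_tip (a point): The lowest point of the driver's bit, on its axis, 80 mm below driver_grip.
- stand_hole (a point): Centre of the hole's mouth on top of the driver stand, a fixed black block 60 x 60 x 50 mm high with one vertical through-hole of 16 mm. The driver's shaft hangs in the hole and the underside of its handle rests on the block; driver_grip is then 35 mm above this point.
- screw (a joint): How far the screw has been turned, rad: 0 at the start, growing clockwise seen from above. The bit drives only while pushed in: below some 9 to 12 N it slips round and the screw stays; 15 to 18 N does well; much over 25 N cracks the case. The head sinks 4 mm per turn, so follow it down. It stays put when the bit is lifted off, so it can be turned in strokes.
- case: Grey plastic instrument case with its screws, fixed, 150 (x) x 100 (y) x 55 mm high, origin at the centre of its underside. The standing screw is at x = -60, y = -35 mm in its frame; the screws at the other three corners are already down. The gripper is not to touch case or screw, only the driver.
- multimeter: Orange multimeter lying on the desk, 75 x 150 x 37 mm, origin at the centre of its underside: leave alone.
- mouse: Black computer mouse, 105 x 60 x 33 mm, origin under its centre: leave alone.
- phone: Black phone lying flat, 150 x 74 x 9 mm, origin under its centre: leave alone.
- driver: The same screwdriver; origin at the lowest point of its bit, z axis towards the handle.
- pilot_hole (a point): Pilot hole of the standing screw, at the lid's surface; z axis up, along the screw. The vertical steel pan-head screw is 16 mm wide; its top stands 13 to 27 mm above this point, different each time: find it by feel or sight. The conical recess in its top is 13 mm wide, 30 degrees from its axis; the bit's lowest point seats about 7 mm below the top of the head.
Mind the look-alikes: they are no part of the job. Leave any blue look-alike of the driver alone.

How it is judged:
By the outcome, as a careful person would: the job done as asked, in the order asked, and still so for the second after the job is handed in, with the robot touching nothing.
It also fails if it takes over 67 s, if anything falls off the work surface, if the arm or the gripper's body presses on something with over 40 N, if the wrist force passes 120 N, or if a joint passes its speed limit or range.

## Robot

A 6-joint arm with a two-finger parallel gripper is mounted at the origin on the work surface. World frame = base frame: x ahead of the robot, y to its left, z up, the work surface at z = 0. Lengths are in m, angles in rad, forces in N, time in s.
With the tool pointing down it reaches from about 0.35 to 0.975 m from the base axis. Payload 4.9 kg.
Tool frame: the origin (TCP) lies at the very end of the fingers, on their centre line; the grasp point (between the pads) lies 19 mm behind it; z points along the fingers, y is the line along which they close (so a half turn about z gives the same grasp; the last joint's range is limited). The gripper opens to 85 mm and grips with 20 to 120 N. Pads are 22 mm wide; open, the fingers measure 114 mm over their backs; the gripper's body (76 mm by 85 mm) begins 54 mm behind the grasp point. The pads swing forward as they close: fully open they stand 13 mm farther back than shut.
Start: joints at [-1.397, 0.053, 1.613, -0, 1.476, -0.119], TCP at [0.18, -0.598, 0.231] pointing down, gripper open.
Joint ranges: [-3.01, 3.01], [-1.01, 2.22], [0.06, 2.58], [-1.02, 4.17], [0.09, 2.62], [-3.14, 3.14]. Speed limits (rad/s): [2.57, 2.57, 3.14, 3.14, 3.14, 3.14].

## Interface

Orientations are given as a unit quaternion [w, x, y, z].
In Python, from plant import state, optics, ticket, nets gives the robot as it stands. The module is installed in compiled form; this text tells all that it offers.
- The arm moves only by the shell command python3 -m inch 'ROWS' [OPENING]. ROWS is JSON, a list of rows, each an object of numbers: "dx", "dy", "dz": the shift along the tool's x, y, z as a fraction of full scale; "rx", "ry", "rz": the turn, a rotation vector about the tool's x, y, z as a fraction of full scale. In form: [{"dx": .., "dy": .., "dz": .., "rx": .., "ry": .., "rz": ..}, ...]. A call has 1 to 5 rows; each row is the pose to reach, as a shift and turn from the pose commanded when the call began, along the tool's axes at that moment; what a row does not reach only later rows make up. Full scale, the value 1, is 0.8 m for a shift and 1.5 rad for a turn. A row lasts 1/10 s, in which the tool goes at most 50 mm and 8.59 degrees, less where a joint would pass 70% of its speed; a pose out of reach is approached as far as the arm can. A call with a number of a shift or a turn outside -1 to 1 is refused whole. A call with a gripper value outside its range is refused whole. OPENING is the opening, from -1 (shut) to 1 (fully open), set as the call begins (- or left out, the last holds). The fingers move at their own pace and stop on an object; the grip force is fixed at half the most. Time passes only in rows, so rows that repeat a pose let the fingers close. It gives the time, the measured TCP pose, the force, the opening and the grip force at its end, in the units of the state.
- state(): the state, without advancing time (a new reading comes with each control period).
- optics.grab_frame(name): name is "side" or "top" or "wrist"; returns the picture (384x512x3 uint8, red, green, blue); there is no depth.
- optics.camera_info(name): a dict with "fx", "fy", "cx", "cy" (pixels), "R" (3x3) and "t" (3): a world point X has camera coordinates R X + t. Camera axes: x right, y down, z forward; pixel columns grow to the right and rows downward; lengths in m; the calibration is good to about 2 mm. A picture is of the moment at which its call begins: read the wrist's pose just before it. camera_info takes no time and is no camera call; for the wrist camera it gives the pose at the moment of the call.
- ticket.job_done(): hands the job in; it is judged then, once.
Trained networks look in the newest picture that a camera, given by its name, has taken for a name from the list of things; names that differ only in an ending like _2 or _b are one class to them, and where a whole thing is asked for, a point or a joint stands for the part that bears it (a point fixed in the world has none). Each returns a list of dicts, best first, with "confidence" (0 to 1); they miss things now and then, are a little off and sometimes report something else, mostly with a low value. They report only what shows in the picture. A call takes as long as a camera call. They do not tell look-alikes from the thing itself.
- nets.boxes_of(camera, name): "bbox" ([centre column, centre row, width, height] in pixels, round what is visible of it).
- nets.outline_of(camera, name): "pixels" (384x512 bool, what is visible of it) and "bbox" ([centre column, centre row, width, height] in pixels, round what is visible of it).
The state is a dict: "time": time; "joint_pos": joint angles; "joint_vel": joint speeds; "joint_efforts": joint torques, N m; "tool_pos": TCP position; "tool_rot": TCP orientation; "contact_force": force on the tool from outside, world axes, zero at the start; "ft_torque": the same for the moment, N m; "gripper_width": opening from 0.0 (shut) to 1.0 (fully open); "grasp_force": force on a finger pad.
Only numpy, scipy, OpenCV 4.12 (cv2) and the standard library are available. Lean on these libraries where they do the work, as an engineer would, in place of code of your own. Each camera call takes 0.05 s, during which the arm holds its last target. There are 200 camera calls.

## Working session

There is one attempt and no reset: what is moved stays moved. The work goes in short steps, Python scripts to look and compute and a shell command to move; the robot and the scene stay as the last step left them, time stands still between calls to the robot, and variables do not carry over. Pictures are saved under pics/ and viewed, at most 10 in all, crops included, and the job is handed in when it is done.

```bash
mkdir -p pics
cat > h.py <<'E'
import numpy as np, cv2
from plant import state, optics, ticket, nets
def ray(cam,u,v):
    c=optics.camera_info(cam);R=np.array(c["R"]);t=np.array(c["t"])
    o=-R.T@t; d=R.T@np.array([(u-c["cx"])/c["fx"],(v-c["cy"])/c["fy"],1.]); return o,d/np.linalg.norm(d)
def atz(cam,u,v,z):
    o,d=ray(cam,u,v); return o+d*(z-o[2])/d[2]
def proj(cam,X):
    c=optics.camera_info(cam);p=np.array(c["R"])@np.array(X)+np.array(c["t"]);return np.array([c["fx"]*p[0]/p[2]+c["cx"],c["fy"]*p[1]/p[2]+c["cy"]])
def tri(c1,p1,c2,p2):
    o1,d1=ray(c1,*p1);o2,d2=ray(c2,*p2)
    s=np.linalg.lstsq(np.c_[d1,-d2],o2-o1,rcond=None)[0];a=o1+s[0]*d1;b=o2+s[1]*d2
    return (a+b)/2,np.linalg.norm(a-b)
E
python3 - <<'E'
from h import *
s=state();print({k:np.round(v,3).tolist() for k,v in s.items()})
ims=[]
for c in("side","top","wrist"):
    im=optics.grab_frame(c)[...,::-1];cv2.imwrite(f"pics/{c}0.png",im)
    ci=optics.camera_info(c);print(c,ci["fx"],np.round(-np.array(ci["R"]).T@ci["t"],3),np.round(ci["R"],2).tolist())
    for n in("driver","case","screw"):
        for b in nets.boxes_of(c,n)[:4]:print(n,np.round(b["bbox"],1),round(b["confidence"],2))
E
```

```text
{'time': 0.0, 'joint_pos': [-1.397, 0.053, 1.614, -0.0, 1.476, -0.119], 'joint_vel': [-0.002, -0.001, 0.001, -0.001, -0.001, 0.001], 'joint_efforts': [-0.001, -39.368, -37.018, -0.0, 0.007, -0.0], 'tool_pos': [0.18, -0.598, 0.23], 'tool_rot': [-0.001, 0.989, 0.146, -0.0], 'contact_force': [0.413, -0.317, -1.07], 'ft_torque': [-0.018, -0.012, 0.034], 'grasp_force': 0.0, 'gripper_width': 0.999}
side 432.19103434824467 [ 0.28  -0.645  0.867] [[0.88, -0.47, -0.01], [-0.35, -0.64, -0.68], [0.31, 0.6, -0.74]]
driver [178.1 157.6  12.8  34.9] 0.81
driver [208.9 142.2  10.2  24.7] 0.55
case [238.1 255.8  71.4  57.6] 0.6
case [208.6 145.1   7.3  25.9] 0.25
top 354.26336687640645 [0.459 0.007 0.885] [[-0.02, -1.0, 0.03], [-0.98, 0.02, -0.18], [0.18, -0.04, -0.98]]
driver [150.6 203.8  17.2  16.7] 0.65
driver [146.6 247.1  21.5  11.9] 0.55
case [293.3 235.8  59.2  78.1] 0.62
screw [302.1 264.8   6.2   5.6] 0.62
screw [150.  203.1  21.   17.9] 0.18
wrist 277.48915392738036 [ 0.258 -0.574  0.375] [[0.29, -0.96, -0.0], [-0.91, -0.28, 0.32], [-0.3, -0.09, -0.95]]
```

```bash
python3 -c "
import cv2,numpy as np
a,b=[cv2.imread(f'pics/{c}0.png') for c in('side','top')]
cv2.imwrite('pics/st.png',cv2.resize(np.vstack([a,b]),(512,768))[:, :] if 0 else cv2.resize(np.hstack([a,b]),(800,300)))"
```

```text
(no output)
```

View pics/top0.png

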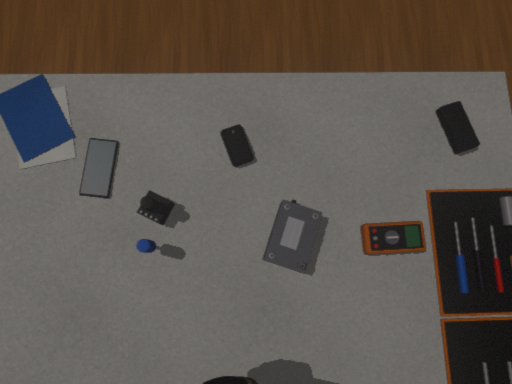

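View pics/side0.png

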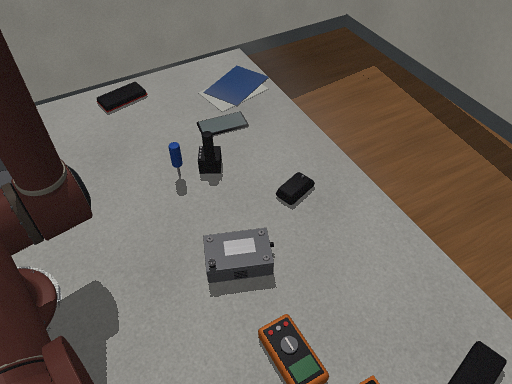

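The top view shows the stand with the black driver at about (155,207), the blue look-alike at (147,246) and the case at (295,236), its standing screw at (302,265). In the side view the driver is at (208,142) in its stand, the blue one at (176,155), and the proud screw at (212,264).

```bash
python3 - <<'E'
from h import *
print("driver top-handle",tri("top",(150.6,203.8),"side",(208.9,142.2)))
print("screw",tri("top",(302.1,264.8),"side",(212,264)))
print("blue",tri("top",(147,246),"side",(176,155)))
for p in((286,206),(317,214),(302,265),(271,256)):print(atz("top",*p,0.055))
for n,c in(("driver_grip","top"),("driver_grip","side"),("screw","side")):
    r=nets.outline_of(c,n)
    for b in r[:3]:print(n,c,np.round(b["bbox"],1),round(b["confidence"],2))
print(proj("top",[.53,.3,.12]),proj("side",[.53,.3,.12]))
E
python3 -c "
import cv2,numpy as np
a=cv2.imread('pics/side0.png');b=cv2.imread('pics/top0.png')
f=lambda i,x,y:cv2.resize(i[y-32:y+33,x-32:x+33],(400,300) if 0 else (390,390),interpolation=cv2.INTER_CUBIC)
cv2.imwrite('pics/z.png',cv2.resize(np.vstack([np.hstack([f(a,200,150),f(b,155,220)]),np.hstack([f(a,230,258),f(b,295,238)])]),(600,600)))"
```

```text
driver top-handle (array([0.58118639, 0.19743726, 0.08913742]), np.float64(0.002771641197871561))
screw (array([ 0.43547038, -0.14296459,  0.06213179]), np.float64(0.001512334576598977))
blue (array([0.48750851, 0.20592214, 0.07731926]), np.float64(0.0024262695292187977))
[ 0.57368089 -0.11304059  0.055     ]
[ 0.55312102 -0.18603709  0.055     ]
[ 0.43555797 -0.14421446  0.055     ]
[ 0.45770629 -0.07318761  0.055     ]
driver_grip top [150.2 205.9  18.7  17.1] 0.76
driver_grip top [145.7 247.1  22.3  17. ] 0.72
driver_grip top [393.6 236.   65.2  36.2] 0.25
driver_grip side [175.4 158.8   9.9  28. ] 0.58
driver_grip side [208.7 142.8  10.5  22.3] 0.54
[ 98.18363076 225.73208396] [175.34442821 118.30875776]
```

View pics/z.png

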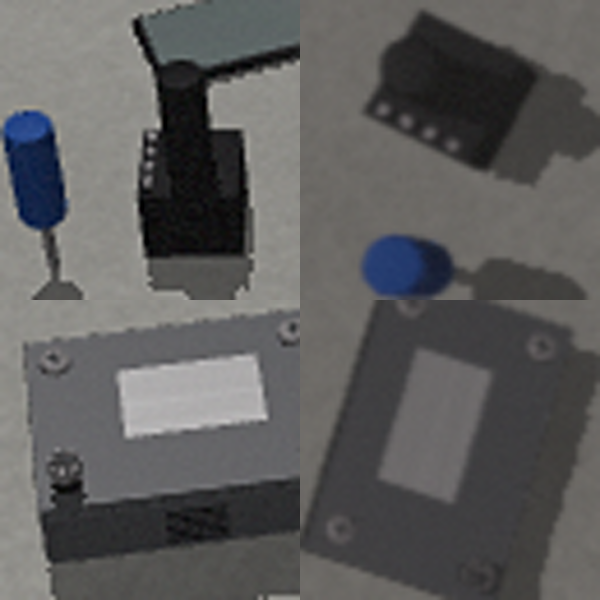

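```bash
R='' ; python3 -m inch '[{"dx":0.235,"dy":-0.226},{"dx":0.235,"dy":-0.226},{"dx":0.235,"dy":-0.226},{"dx":0.235,"dy":-0.226},{"dx":0.235,"dy":-0.226}]' 1
python3 -m inch '[{"dx":0.234,"dy":-0.225,"dz":0.04},{"dx":0.234,"dy":-0.225,"dz":0.04},{"dx":0.234,"dy":-0.225,"dz":0.04},{"dx":0.234,"dy":-0.225,"dz":0.04},{"dx":0.234,"dy":-0.225,"dz":0.04}]'
python3 -m inch '[{"dx":0.0},{"dx":0}]'
python3 - <<'E'
from h import *
s=state();print(s["time"],s["tool_pos"],s["joint_pos"])
im=optics.grab_frame("wrist")[...,::-1];cv2.imwrite("pics/w1.png",im)
for n in("screw","case"):
    for b in nets.boxes_of("wrist",n)[:4]:print(n,np.round(b["bbox"],1),round(b["confidence"],2),atz("wrist",*b["bbox"][:2],.075))
E
```

```text
0.75 [ 0.18039909 -0.59840006  0.2313445 ] [-1.39698697e+00  5.26832235e-02  1.61284897e+00 -1.29621278e-05
  1.47600590e+00 -1.19039012e-01]validation failed for argument at $[0]...
validation failed for argument at $[0]...
validation failed for argument at $[0]...
```

View pics/w1.png

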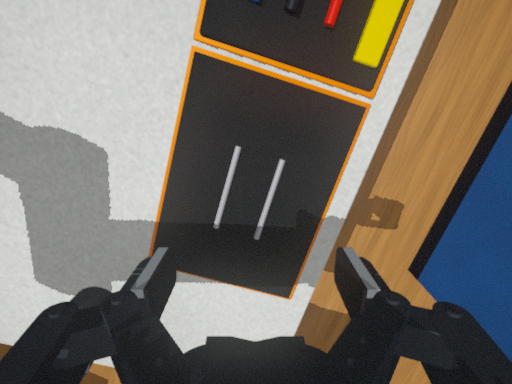

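The arm did not move: each row needs all six keys. The picture shows only the tool trays near the start pose.

```bash
python3 -m inch '[{"dx":0.235,"dy":-0.226,"dz":0,"rx":0,"ry":0,"rz":0},{"dx":0.235,"dy":-0.226,"dz":0,"rx":0,"ry":0,"rz":0},{"dx":0.235,"dy":-0.226,"dz":0,"rx":0,"ry":0,"rz":0},{"dx":0.235,"dy":-0.226,"dz":0,"rx":0,"ry":0,"rz":0},{"dx":0.235,"dy":-0.226,"dz":0,"rx":0,"ry":0,"rz":0}]' 1
python3 -m inch '[{"dx":0.234,"dy":-0.225,"dz":0,"rx":0,"ry":0,"rz":0},{"dx":0.234,"dy":-0.225,"dz":0.04,"rx":0,"ry":0,"rz":0},{"dx":0.234,"dy":-0.225,"dz":0.04,"rx":0,"ry":0,"rz":0},{"dx":0.234,"dy":-0.225,"dz":0.04,"rx":0,"ry":0,"rz":0},{"dx":0.234,"dy":-0.225,"dz":0.04,"rx":0,"ry":0,"rz":0}]'
python3 -m inch '[{"dx":0,"dy":0,"dz":0,"rx":0,"ry":0,"rz":0},{"dx":0,"dy":0,"dz":0,"rx":0,"ry":0,"rz":0},{"dx":0,"dy":0,"dz":0,"rx":0,"ry":0,"rz":0}]'
python3 - <<'E'
from h import *
s=state();print(s["time"],s["tool_pos"],s["joint_pos"])
im=optics.grab_frame("wrist")[...,::-1];cv2.imwrite("pics/w2.png",im)
for n in("screw","case"):
    for b in nets.boxes_of("wrist",n)[:4]:print(n,np.round(b["bbox"],1),round(b["confidence"],2),atz("wrist",*b["bbox"][:2],.075))
E
```

```text
time: 1.4
tool_pos: [0.3035, -0.3787, 0.2314]
tool_rot: [0.0, 0.989, 0.146, 0.0]
contact_force: [0.6, -0.5, 1.2]
gripper_width: 1.0
grasp_force: 0.0
time: 1.9
tool_pos: [0.425, -0.1627, 0.2013]
tool_rot: [0.0, 0.989, 0.146, 0.001]
contact_force: [0.4, -0.4, 0.2]
gripper_width: 1.0
grasp_force: 0.0
time: 2.2
tool_pos: [0.4242, -0.1653, 0.2015]
tool_rot: [0.0, 0.989, 0.145, 0.0]
contact_force: [0.2, -0.1, 0.3]
gripper_width: 1.001
grasp_force: 0.0
2.2 [ 0.42418885 -0.16525282  0.2014671 ] [-5.34960254e-01 -3.54674437e-01  2.02678250e+00 -3.98431374e-04
  1.46890985e+00  7.43886515e-01]
screw [233.  168.4  18.8  19. ] 0.67 [ 0.43515094 -0.13907998  0.075     ]
case [244.8  91.7 169.1 183.3] 0.85 [ 0.50732158 -0.13053439  0.075     ]
```

View pics/w2.png

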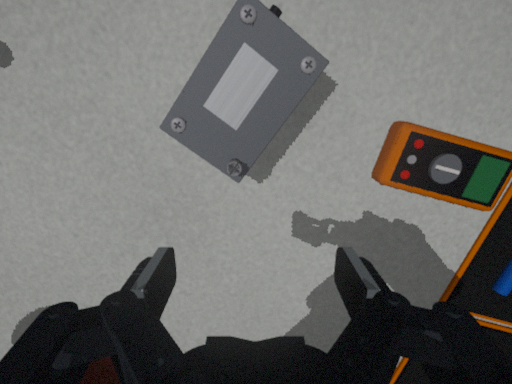

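The wrist view shows the case with the standing screw at (235,168) and the other screws at (248,13), (308,64) and (178,125). Those three give the pilot hole's position on the lid.

Run:
```python
from h import *
A=[atz("wrist",*p,.057) for p in((248,13.5),(308,64),(178,125))]
print(np.round(A,4)); h=A[1]+A[2]-A[0];print("hole",h,np.linalg.norm(A[1]-A[0]),np.linalg.norm(A[2]-A[0]))
for z in(.055,.065,.07,.075,.08,.085):print(z,atz("wrist",234.5,168,z)[:2],atz("side",212.1,261.1,z)[:2],atz("top",302,265.2,z)[:2])
print("driver top",tri("top",(146.8,202),"side",(207,133.6)))
s=state();print(s["joint_pos"],s["tool_pos"])
```

```text
[[ 0.5719 -0.1143  0.057 ]
 [ 0.5485 -0.1802  0.057 ]
 [ 0.458  -0.0739  0.057 ]]
hole [ 0.43454611 -0.13984603  0.057     ] 0.06997894139910386 0.12091532796693537
0.055 [ 0.43107537 -0.1403121 ] [ 0.43941879 -0.13159307] [ 0.43510586 -0.14419132]
0.065 [ 0.4335131 -0.1403638] [ 0.4374515  -0.13790888] [ 0.4353898  -0.14236754]
0.07 [ 0.43473197 -0.14038965] [ 0.43646786 -0.14106679] [ 0.43553176 -0.14145564]
0.075 [ 0.43595084 -0.14041549] [ 0.43548422 -0.14422469] [ 0.43567373 -0.14054375]
0.08 [ 0.43716971 -0.14044134] [ 0.43450057 -0.1473826 ] [ 0.4358157  -0.13963186]
0.085 [ 0.43838858 -0.14046719] [ 0.43351693 -0.15054051] [ 0.43595766 -0.13871996]
driver top (array([0.57994435, 0.19868407, 0.11929219]), np.float64(0.0012174989231361383))
[-5.36503498e-01 -3.54686553e-01  2.02675365e+00 -1.26331031e-04
  1.46891182e+00  7.44130964e-01] [ 0.42398272 -0.1658486   0.20148975]
```

```bash
python3 -m inch '[{"dx":0.116,"dy":-0.19,"dz":0,"rx":0,"ry":0,"rz":0},{"dx":0.116,"dy":-0.19,"dz":0,"rx":0,"ry":0,"rz":0},{"dx":0.116,"dy":-0.19,"dz":0,"rx":0,"ry":0,"rz":0},{"dx":0.232,"dy":-0.38,"dz":0,"rx":0,"ry":0,"rz":0},{"dx":0.232,"dy":-0.38,"dz":0,"rx":0,"ry":0,"rz":0}]' 1
python3 -m inch '[{"dx":0.058,"dy":-0.095,"dz":0,"rx":0,"ry":0,"rz":0},{"dx":0.058,"dy":-0.095,"dz":0,"rx":0,"ry":0,"rz":0},{"dx":0.058,"dy":-0.095,"dz":0,"rx":0,"ry":0,"rz":0},{"dx":0.058,"dy":-0.095,"dz":0,"rx":0,"ry":0,"rz":0},{"dx":0.058,"dy":-0.095,"dz":0,"rx":0,"ry":0,"rz":0}]' | head -3
python3 - <<'E'
from h import *
s=state();print(s["time"],s["tool_pos"],s["joint_pos"])
im=optics.grab_frame("wrist")[...,::-1];cv2.imwrite("pics/w3.png",im)
for n in("driver","driver_grip","stand_hole"):
    for b in nets.boxes_of("wrist",n)[:4]:print(n,np.round(b["bbox"],1),round(b["confidence"],2),atz("wrist",*b["bbox"][:2],.12))
E
```

```text
time: 2.85
tool_pos: [0.488, 0.0781, 0.2016]
tool_rot: [0.0, 0.989, 0.145, 0.001]
contact_force: [0.1, -0.8, 0.3]
gripper_width: 1.004
grasp_force: 0.0
time: 3.35
tool_pos: [0.5101, 0.1621, 0.2011]
tool_rot: [0.0, 0.989, 0.145, -0.0]
3.35 [0.5100654  0.16209126 0.20108213] [ 1.68780243e-01 -1.42553083e-01  1.85270890e+00 -3.35268096e-04
  1.43168337e+00  1.44893541e+00]
driver [236.  106.   39.   40.4] 0.65 [0.58047924 0.19910122 0.12      ]
driver [203.4 198.8  42.9  48.3] 0.58 [0.49927552 0.20562265 0.12      ]
driver_grip [203.6 201.   40.1  48.6] 0.96 [0.49734195 0.2051302  0.12      ]
driver_grip [232.1 104.8  38.9  33.3] 0.64 [0.58045385 0.20236326 0.12      ]
stand_hole [237.2 102.6  82.3  88.6] 0.66 [0.58312055 0.19924007 0.12      ]
```

View pics/w3.png

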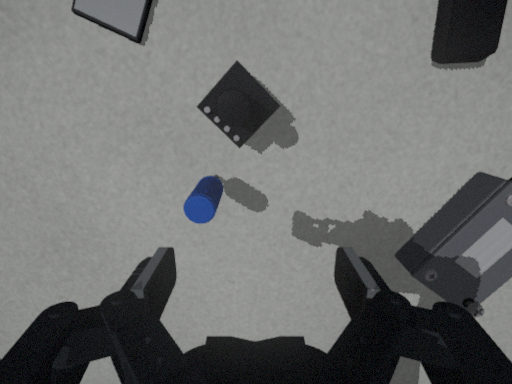

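The wrist view shows the black driver and stand at about (238,104), with the blue one at (201,208), clear of the approach. The stand's top corners give the hole position.

Run:
```python
from h import *
P=[atz("wrist",*p,.05) for p in((237,62),(280,103),(240,147),(197,105))]
print(np.mean(P,0),[np.linalg.norm(P[i]-P[i-1]).round(3) for i in range(4)])
c=np.mean(P,0)
for z in(.12,.085,.05):print(proj("wrist",[c[0],c[1],z]))
im=cv2.imread("pics/w3.png")[60:150,190:290];im=np.clip((im.astype(float)-5)*6,0,255).astype(np.uint8)
cv2.imwrite("pics/w3c.png",cv2.resize(im,(600,540),interpolation=cv2.INTER_CUBIC))
s=state();print(s["tool_pos"],s["tool_rot"])
```

```text
[0.57962023 0.20131034 0.05      ] [np.float64(0.057), np.float64(0.057), np.float64(0.06), np.float64(0.06)]
[233.39811101 106.35830742]
[236.29736663 105.71879289]
[238.51048369 105.23062602]
[0.50999588 0.16233774 0.20124945] [1.11981434e-05 9.89451683e-01 1.44863233e-01 1.05283069e-04]
```

View pics/w3c.png

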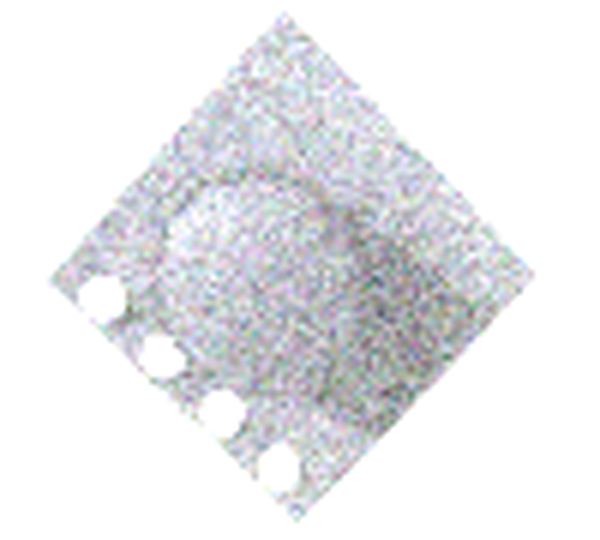

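```bash
python3 -m inch '[{"dx":0.098,"dy":-0.0224,"dz":0,"rx":0,"ry":0,"rz":0},{"dx":0.098,"dy":-0.0224,"dz":0,"rx":0,"ry":0,"rz":-0.5},{"dx":0.098,"dy":-0.0224,"dz":0,"rx":0,"ry":0,"rz":-0.5},{"dx":0.098,"dy":-0.0224,"dz":0,"rx":0,"ry":0,"rz":-0.5},{"dx":0.098,"dy":-0.0224,"dz":0,"rx":0,"ry":0,"rz":-0.5}]' 1 | head -2
for i in 1 2 3; do python3 -m inch '[{"dx":0,"dy":0,"dz":0,"rx":0,"ry":0,"rz":-0.5},{"dx":0,"dy":0,"dz":0,"rx":0,"ry":0,"rz":-0.5},{"dx":0,"dy":0,"dz":0,"rx":0,"ry":0,"rz":-0.5},{"dx":0,"dy":0,"dz":0,"rx":0,"ry":0,"rz":-0.5},{"dx":0,"dy":0,"dz":0,"rx":0,"ry":0,"rz":-0.5}]' | head -2; done
python3 -m inch '[{"dx":0,"dy":0,"dz":0,"rx":0,"ry":0,"rz":-0.3},{"dx":0,"dy":0,"dz":0,"rx":0,"ry":0,"rz":-0.3},{"dx":0,"dy":0,"dz":0,"rx":0,"ry":0,"rz":-0.3},{"dx":0,"dy":0,"dz":0,"rx":0,"ry":0,"rz":-0.3},{"dx":0,"dy":0,"dz":0,"rx":0,"ry":0,"rz":-0.3}]'
python3 - <<'E'
from h import *
s=state();print(s["time"],s["tool_pos"],s["tool_rot"],s["joint_pos"])
E
```

```text
time: 4.05
tool_pos: [0.5801, 0.2026, 0.201]
time: 4.55
tool_pos: [0.5799, 0.2024, 0.2012]
time: 5.05
tool_pos: [0.5799, 0.2025, 0.2012]
time: 5.55
tool_pos: [0.5799, 0.2025, 0.2013]
time: 6.05
tool_pos: [0.5799, 0.2028, 0.2012]
tool_rot: [0.0, -0.222, 0.975, -0.0]
contact_force: [0.0, 1.5, 0.1]
gripper_width: 1.001
grasp_force: 0.0
6.05 [0.57988367 0.20278035 0.20121604] [ 5.39725959e-05 -2.21794955e-01  9.75093326e-01 -4.92263184e-06] [ 2.15323753e-01  4.74755970e-02  1.66896839e+00 -9.04149844e-06
  1.42504064e+00 -1.80278104e+00]
```

```bash
python3 -m inch '[{"dx":0,"dy":0,"dz":0.04,"rx":0,"ry":0,"rz":0},{"dx":0,"dy":0,"dz":0.08,"rx":0,"ry":0,"rz":0},{"dx":0,"dy":0,"dz":0.12,"rx":0,"ry":0,"rz":0},{"dx":0,"dy":0,"dz":0.15,"rx":0,"ry":0,"rz":0},{"dx":0,"dy":0,"dz":0.167,"rx":0,"ry":0,"rz":0}]' 1
python3 -m inch '[{"dx":0,"dy":0,"dz":0,"rx":0,"ry":0,"rz":0},{"dx":0,"dy":0,"dz":0,"rx":0,"ry":0,"rz":0},{"dx":0,"dy":0,"dz":0,"rx":0,"ry":0,"rz":0},{"dx":0,"dy":0,"dz":0,"rx":0,"ry":0,"rz":0},{"dx":0,"dy":0,"dz":0,"rx":0,"ry":0,"rz":0}]' -1
python3 -m inch '[{"dx":0,"dy":0,"dz":0,"rx":0,"ry":0,"rz":0},{"dx":0,"dy":0,"dz":0,"rx":0,"ry":0,"rz":0},{"dx":0,"dy":0,"dz":0,"rx":0,"ry":0,"rz":0},{"dx":0,"dy":0,"dz":0,"rx":0,"ry":0,"rz":0},{"dx":0,"dy":0,"dz":0,"rx":0,"ry":0,"rz":0}]' -1
python3 -m inch '[{"dx":0,"dy":0,"dz":0,"rx":0,"ry":0,"rz":0},{"dx":0,"dy":0,"dz":0,"rx":0,"ry":0,"rz":0}]' -1
```

```text
time: 6.55
tool_pos: [0.5783, 0.2027, 0.0648]
tool_rot: [-0.002, -0.222, 0.975, 0.0]
contact_force: [-0.4, 0.3, -0.0]
gripper_width: 0.998
grasp_force: 0.0
time: 7.05
tool_pos: [0.5812, 0.2036, 0.0697]
tool_rot: [0.002, -0.224, 0.975, -0.0]
contact_force: [-0.1, -0.3, 4.8]
gripper_width: 0.313
grasp_force: 58.9
time: 7.55
tool_pos: [0.5813, 0.2036, 0.0697]
tool_rot: [0.002, -0.224, 0.975, -0.0]
contact_force: [0.2, -0.1, 5.9]
gripper_width: 0.31
grasp_force: 58.9
time: 7.75
tool_pos: [0.5813, 0.2036, 0.0697]
tool_rot: [0.002, -0.224, 0.975, -0.0]
contact_force: [-0.2, -0.8, 6.3]
gripper_width: 0.311
grasp_force: 58.9
```

```bash
python3 -m inch '[{"dx":0,"dy":0,"dz":-0.02,"rx":0,"ry":0,"rz":0},{"dx":0,"dy":0,"dz":-0.06,"rx":0,"ry":0,"rz":0},{"dx":0,"dy":0,"dz":-0.11,"rx":0,"ry":0,"rz":0},{"dx":0,"dy":0,"dz":-0.165,"rx":0,"ry":0,"rz":0},{"dx":0,"dy":0,"dz":-0.165,"rx":0,"ry":0,"rz":0}]' -1
python3 -m inch '[{"dx":0.035,"dy":-0.031,"dz":0,"rx":0,"ry":0,"rz":0},{"dx":0.08,"dy":-0.071,"dz":0,"rx":0,"ry":0,"rz":0},{"dx":0.12,"dy":-0.106,"dz":0,"rx":0,"ry":0,"rz":0},{"dx":0.16,"dy":-0.141,"dz":0,"rx":0,"ry":0,"rz":0},{"dx":0.2,"dy":-0.176,"dz":0,"rx":0,"ry":0,"rz":0}]'|head -2
python3 -m inch '[{"dx":0.04,"dy":-0.036,"dz":0,"rx":0,"ry":0,"rz":0},{"dx":0.08,"dy":-0.071,"dz":0,"rx":0,"ry":0,"rz":0},{"dx":0.12,"dy":-0.106,"dz":0,"rx":0,"ry":0,"rz":0},{"dx":0.149,"dy":-0.132,"dz":0,"rx":0,"ry":0,"rz":0},{"dx":0.149,"dy":-0.132,"dz":0,"rx":0,"ry":0,"rz":0}]' |head -3
python3 -m inch '[{"dx":0,"dy":0,"dz":0,"rx":0,"ry":0,"rz":0},{"dx":0,"dy":0,"dz":0,"rx":0,"ry":0,"rz":0}]'
python3 - <<'E'
from h import *
s=state();print(s["time"],s["tool_pos"],s["tool_rot"],s["joint_pos"])
p=s["tool_pos"]
a=optics.grab_frame("wrist")[...,::-1];b=optics.grab_frame("side")[...,::-1]
print("wrist tip expect",proj("wrist",p-[0,0,.061]),"side",proj("side",p-[0,0,.061]),"screw side",proj("side",[.435,-.1403,.07]),"wrist",proj("wrist",[.435,-.1403,.07]))
u,v=map(int,proj("side",p-[0,0,.05]))
c=cv2.resize(b[v-48:v+48,u-48:u+48],(380,380),interpolation=cv2.INTER_CUBIC)
cv2.imwrite("pics/w4.png",np.hstack([cv2.resize(a[90:380,110:400],(380,380)),c]));print(u,v)
cv2.imwrite("pics/w4raw.png",a)
E
```

```text
time: 8.25
tool_pos: [0.5837, 0.2043, 0.2091]
tool_rot: [0.007, -0.224, 0.975, -0.0]
contact_force: [0.7, 0.1, 0.1]
gripper_width: 0.309
grasp_force: 59.4
time: 8.75
tool_pos: [0.4959, 0.0057, 0.1993]
time: 9.25
tool_pos: [0.4345, -0.1426, 0.1994]
tool_rot: [-0.0, -0.221, 0.975, -0.0]
time: 9.45
tool_pos: [0.4361, -0.1394, 0.1994]
tool_rot: [-0.0, -0.224, 0.975, 0.0]
contact_force: [-0.6, 0.3, -0.8]
gripper_width: 0.315
grasp_force: 59.5
9.45 [ 0.43610292 -0.13937525  0.19938216] [-2.57622172e-05 -2.24118683e-01  9.74561809e-01  3.08987313e-04] [-4.72391387e-01 -3.45204103e-01  2.02312705e+00  4.42663425e-04
  1.46410654e+00 -2.49531221e+00]
wrist tip expect [253.50165212 209.05174651] side [208.85290412 242.20670712] screw side [211.33771947 261.11157111] wrist [253.38725074 183.25249676]
208 239
```

View pics/w4.png

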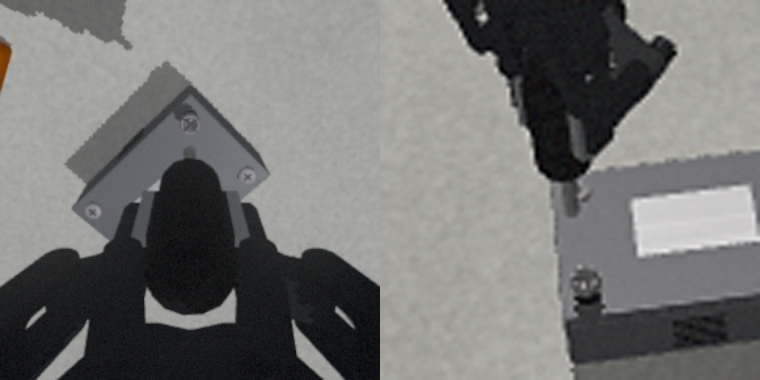

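Run:
```python
from h import *
s=state();p=s["tool_pos"]
for o in(.0607,.0647):print("wrist ball centre",proj("wrist",p-[0,0,o-.004]),"side",proj("side",p-[0,0,o-.004]))
a=cv2.imread("pics/w4raw.png").astype(int)
print(a[192:218:1,247:262,1])
```

```text
wrist ball centre [253.60873792 211.41755418] side [208.70924741 240.8598141 ]
wrist ball centre [253.62407061 209.51810399] side [208.88103021 242.00035467]
[[105 108 106 107 107 112 117 118 117 117 111 108 110 109 111]
 [106 106 105 106 109 109 111 107 106 110 107 106 109 109 112]
 [108 106 107 109 106 109 109 106 111 108 110 111 109 109 109]
 [107 107 107 105 105 108 108 109 104 106 106 108 108 111 111]
 [105 105 106 106 107 108 108 109 111 109 111 109 109 110 108]
 [109 106 104 109 108 105 107 107 108 110 109 109 109 109 111]
 [104 107 108 107 108 105 105 109 110 109 111 109 112 109 107]
 [110 109 107 107 107 110 109 106 108 107 106 109 109 106 113]
 [108 104 109 107 110 109 109 107 108 108 110 110 108 111 110]
 [107 107 107 107 109 105  97  96 101  97 106 108 109 110 108]
 [105 108 109 105  99  92  88  86  86  85  95  99 109 109 110]
 [105 108 106  98  85  84  84  85  86  91  94  94 104 110 109]
 [107 108 102  88  83  81  84  78  82  84  83  91  99 106 108]
 [107 107 103  86  77  77  82  81  80  79  77  91  98 108 110]
 [110 103  96  82  76  78  80  74  82  81  76  85 100 108 111]
 [106 107  95  82  73  76  82  82  80  80  78  81  97 107 110]
 [106 108 104  82  79  74  79  80  79  80  76  78  96 109 112]
 [106 109 107  89  74  76  79  81  82  80  77  78  94 110 112]
 [109 111 110  87  62  68  61  63  61  66  72  70  93 108 110]
 [ 96  93  88  57  44  42  26  37  36  41  53  51  67  83  87]
 [ 60  57  52  34  28  31  33  34  26  39  31  31  33  33  36]
 [ 33  32  30  34  33  31  27  20  38  36  31  35  35  35  34]
 [ 30  35  32  31  32  30  34  32  35  31  38  34  36  32  32]
 [ 28  28  25  35  32  32  32  35  26  38  31  36  28  31  35]
 [ 30  35  27  35  26  32  36  30  27  28  35  28  24  30  33]
 [ 31  36  33  26  29  34  32  32  30  38  28  36  32  33  25]]
```

The driver tip is at about (254,206) and the screw head at (255,183) in the raw wrist view. The side view agrees, and the tip needs a correction of only about 1 mm.

```bash
python3 -m inch '[{"dx":-0.0016,"dy":0.001,"dz":0.02,"rx":0,"ry":0,"rz":0},{"dx":-0.0016,"dy":0.001,"dz":0.04,"rx":0,"ry":0,"rz":0},{"dx":-0.0016,"dy":0.001,"dz":0.06,"rx":0,"ry":0,"rz":0},{"dx":-0.0016,"dy":0.001,"dz":0.068,"rx":0,"ry":0,"rz":0},{"dx":-0.0016,"dy":0.001,"dz":0.068,"rx":0,"ry":0,"rz":0}]' -1
for i in 1 2 ; do python3 -m inch '[{"dx":0,"dy":0,"dz":0.0013,"rx":0,"ry":0,"rz":0},{"dx":0,"dy":0,"dz":0.0025,"rx":0,"ry":0,"rz":0},{"dx":0,"dy":0,"dz":0.004,"rx":0,"ry":0,"rz":0},{"dx":0,"dy":0,"dz":0.005,"rx":0,"ry":0,"rz":0},{"dx":0,"dy":0,"dz":0.005,"rx":0,"ry":0,"rz":0}]' | egrep "pos|contact"; done
```

```text
time: 10.05
tool_pos: [0.4363, -0.1379, 0.144]
tool_rot: [-0.001, -0.224, 0.975, 0.001]
contact_force: [0.2, 0.0, -0.5]
gripper_width: 0.311
grasp_force: 59.5
tool_pos: [0.4368, -0.139, 0.1412]
contact_force: [0.2, -0.5, -1.4]
tool_pos: [0.4367, -0.1388, 0.1369]
contact_force: [1.3, 0.0, -1.0]
```

```bash
python3 -m inch '[{"dx":0,"dy":0,"dz":0.0013,"rx":0,"ry":0,"rz":0},{"dx":0,"dy":0,"dz":0.0025,"rx":0,"ry":0,"rz":0},{"dx":0,"dy":0,"dz":0.004,"rx":0,"ry":0,"rz":0},{"dx":0,"dy":0,"dz":0.005,"rx":0,"ry":0,"rz":0},{"dx":0,"dy":0,"dz":0.005,"rx":0,"ry":0,"rz":0}]' | egrep "pos|contact"
python3 -m inch '[{"dx":0,"dy":0,"dz":0.0013,"rx":0,"ry":0,"rz":0},{"dx":0,"dy":0,"dz":0.0025,"rx":0,"ry":0,"rz":0},{"dx":0,"dy":0,"dz":0.0025,"rx":0,"ry":0,"rz":0}]' | egrep "pos|contact"
```

```text
tool_pos: [0.4367, -0.1389, 0.1329]
contact_force: [0.3, 1.0, -0.6]
tool_pos: [0.4371, -0.1389, 0.1313]
contact_force: [1.5, -0.5, -0.3]
```

```bash
for i in 1 2; do python3 -m inch '[{"dx":0,"dy":0,"dz":0.0013,"rx":0,"ry":0,"rz":0},{"dx":0,"dy":0,"dz":0.0025,"rx":0,"ry":0,"rz":0},{"dx":0,"dy":0,"dz":0.0025,"rx":0,"ry":0,"rz":0}]' | egrep "pos|contact";done
```

```text
tool_pos: [0.4375, -0.1388, 0.1298]
contact_force: [1.0, 1.8, 1.9]
tool_pos: [0.4378, -0.1388, 0.1289]
contact_force: [-0.2, 4.5, 9.2]
```

```bash
python3 -m inch '[{"dx":-0.0007,"dy":0.0014,"dz":0,"rx":0,"ry":0,"rz":0},{"dx":-0.0007,"dy":0.0014,"dz":0.0005,"rx":0,"ry":0,"rz":0},{"dx":-0.0007,"dy":0.0014,"dz":0.001,"rx":0,"ry":0,"rz":0},{"dx":-0.0007,"dy":0.0014,"dz":0.001,"rx":0,"ry":0,"rz":0}]' | egrep "pos|contact"
python3 - <<'E'
from h import *
s=state();print(s["contact_force"],s["ft_torque"],s["joint_pos"],s["time"])
E
```

```text
tool_pos: [0.438, -0.1384, 0.1289]
contact_force: [-1.0, 1.8, 11.4]
[-0.96615322  1.78331183 11.37206861] [ 0.44334811  0.24344277 -0.03463114] [-4.67935162e-01 -2.76425002e-01  2.09058601e+00 -4.07817382e-04
  1.32436184e+00 -2.48998357e+00] 12.85
```

```bash
python3 -m inch '[{"dx":0,"dy":0,"dz":0.001,"rx":0,"ry":0,"rz":0},{"dx":0,"dy":0,"dz":0.0021,"rx":0,"ry":0,"rz":0},{"dx":0,"dy":0,"dz":0.0021,"rx":0,"ry":0,"rz":0}]' | egrep "pos|contact"
python3 -m inch '[{"dx":0.0002,"dy":-0.0006,"dz":0.0001,"rx":0,"ry":0,"rz":0.1},{"dx":0.0004,"dy":-0.0011,"dz":0.0002,"rx":0,"ry":0,"rz":0.2}]' | egrep "pos|contact"
```

```text
tool_pos: [0.4383, -0.1384, 0.1285]
contact_force: [-2.9, 3.6, 16.4]
tool_pos: [0.4386, -0.1394, 0.1283]
contact_force: [-1.6, 4.3, 16.0]
```

```bash
python3 -m inch '[{"dx":0.0002,"dy":-0.0006,"dz":0.0001,"rx":0,"ry":0,"rz":0.1},{"dx":0.0004,"dy":-0.0011,"dz":0.0002,"rx":0,"ry":0,"rz":0.2},{"dx":0.0008,"dy":-0.0015,"dz":0.0004,"rx":0,"ry":0,"rz":0.3},{"dx":0.0011,"dy":-0.002,"dz":0.0005,"rx":0,"ry":0,"rz":0.4},{"dx":0.0016,"dy":-0.0023,"dz":0.0006,"rx":0,"ry":0,"rz":0.5}]' | egrep "pos|contact"
python3 - <<'E'
from h import *
s=state();print(s["ft_torque"],s["joint_pos"],s["time"],s["tool_rot"])
E
```

```text
tool_pos: [0.438, -0.1419, 0.1279]
contact_force: [-0.8, 0.4, 14.7]
[0.31307704 0.2486282  0.08102245] [-4.74734297e-01 -2.74311685e-01  2.09058398e+00 -6.15012437e-04
  1.31971211e+00 -1.44062210e+00] 13.85 [ 2.71151090e-03  2.97790641e-01  9.54627038e-01 -7.74372248e-04]
```

```bash
python3 -m inch '[{"dx":0.0002,"dy":-0.0006,"dz":0.0006,"rx":0,"ry":0,"rz":0.1},{"dx":0.0004,"dy":-0.0011,"dz":0.0007,"rx":0,"ry":0,"rz":0.2},{"dx":0.0008,"dy":-0.0015,"dz":0.0009,"rx":0,"ry":0,"rz":0.3},{"dx":0.0011,"dy":-0.002,"dz":0.001,"rx":0,"ry":0,"rz":0.4},{"dx":0.0016,"dy":-0.0023,"dz":0.0012,"rx":0,"ry":0,"rz":0.5}]' | egrep "pos|contact"
python3 -c "
from h import *
s=state();print(s['ft_torque'],s['joint_pos'][5])"
```

```text
tool_pos: [0.436, -0.1432, 0.1273]
contact_force: [-1.3, 1.7, 16.0]
[0.12994574 0.4498231  0.03810964] -0.6942847025998069
```

```bash
python3 -m inch '[{"dx":0.0002,"dy":-0.0006,"dz":0.0001,"rx":0,"ry":0,"rz":0.1},{"dx":0.0004,"dy":-0.0011,"dz":0.0002,"rx":0,"ry":0,"rz":0.2},{"dx":0.0008,"dy":-0.0015,"dz":0.0004,"rx":0,"ry":0,"rz":0.3},{"dx":0.0011,"dy":-0.002,"dz":0.0005,"rx":0,"ry":0,"rz":0.4},{"dx":0.0016,"dy":-0.0023,"dz":0.0006,"rx":0,"ry":0,"rz":0.5}]' | egrep "pos|contact"
python3 -c "
from h import *
s=state();print(s['ft_torque'],s['joint_pos'][5])"
```

```text
tool_pos: [0.4336, -0.1426, 0.1268]
contact_force: [-1.8, -1.0, 16.1]
[-0.10461936  0.61923275  0.05086852] 0.055237489562291284
```

```bash
python3 -m inch '[{"dx":0.0002,"dy":-0.0006,"dz":0.0001,"rx":0,"ry":0,"rz":0.1},{"dx":0.0004,"dy":-0.0011,"dz":0.0002,"rx":0,"ry":0,"rz":0.2},{"dx":0.0008,"dy":-0.0015,"dz":0.0004,"rx":0,"ry":0,"rz":0.3},{"dx":0.0011,"dy":-0.002,"dz":0.0005,"rx":0,"ry":0,"rz":0.4},{"dx":0.0016,"dy":-0.0023,"dz":0.0006,"rx":0,"ry":0,"rz":0.5}]' | egrep "pos|contact"
python3 -c "
from h import *
s=state();print(s['ft_torque'],s['joint_pos'][5])"
```

```text
tool_pos: [0.4324, -0.1407, 0.1263]
contact_force: [-2.9, -0.9, 15.7]
[-0.19672825  0.87974003 -0.01554935] 0.8083377209633695
```

```bash
python3 -m inch '[{"dx":0.0002,"dy":-0.0006,"dz":0.0001,"rx":0,"ry":0,"rz":0.1},{"dx":0.0004,"dy":-0.0011,"dz":0.0002,"rx":0,"ry":0,"rz":0.2},{"dx":0.0008,"dy":-0.0015,"dz":0.0004,"rx":0,"ry":0,"rz":0.3},{"dx":0.0011,"dy":-0.002,"dz":0.0005,"rx":0,"ry":0,"rz":0.4},{"dx":0.0016,"dy":-0.0023,"dz":0.0006,"rx":0,"ry":0,"rz":0.5}]' | egrep "pos|contact"
python3 -c "
from h import *
s=state();print(s['ft_torque'],s['joint_pos'][5])"
```

```text
tool_pos: [0.4327, -0.1385, 0.1257]
contact_force: [-5.1, -0.5, 18.3]
[-0.16265614  1.17912411  0.02109323] 1.563323361326456
```

```bash
python3 -m inch '[{"dx":-0.0009,"dy":0,"dz":0,"rx":0,"ry":0,"rz":0.1},{"dx":-0.0007,"dy":-0.0005,"dz":0.0001,"rx":0,"ry":0,"rz":0.2},{"dx":-0.0003,"dy":-0.0009,"dz":0.0002,"rx":0,"ry":0,"rz":0.3}]' | egrep "pos|contact"
python3 -c "
from h import *
s=state();print(s['tool_rot'],s['joint_pos'][5],s['time'])"
python3 -m inch '[{"dx":0,"dy":0,"dz":-0.01,"rx":0,"ry":0,"rz":0},{"dx":0,"dy":0,"dz":-0.03,"rx":0,"ry":0,"rz":0},{"dx":0,"dy":0,"dz":-0.06,"rx":0,"ry":0,"rz":0},{"dx":0,"dy":0,"dz":-0.1,"rx":0,"ry":0,"rz":0},{"dx":0,"dy":0,"dz":-0.1,"rx":0,"ry":0,"rz":0}]' 
python3 -m inch '[{"dx":0,"dy":0,"dz":0,"rx":0,"ry":0,"rz":0},{"dx":0,"dy":0,"dz":0,"rx":0,"ry":0,"rz":0}]'
python3 - <<'E'
from h import *
s=state();p=s["tool_pos"];print(p,s["tool_rot"],s["joint_pos"],s["time"])
a=optics.grab_frame("wrist")[...,::-1];cv2.imwrite("pics/w5raw.png",a);cv2.imwrite("pics/w5.png",a)
print(proj("wrist",p-[0,0,.0607]),proj("wrist",[.4347,-.1395,.068]))
E
```

```text
tool_pos: [0.4331, -0.1374, 0.1255]
contact_force: [-3.2, 1.2, 17.6]
[ 0.00134398  0.89758356 -0.44083669  0.00222774] 2.0149187074210686 16.15
time: 16.65
tool_pos: [0.4333, -0.1369, 0.2056]
tool_rot: [0.001, 0.899, -0.438, 0.004]
contact_force: [0.5, -0.6, -0.4]
gripper_width: 0.31
grasp_force: 59.7
time: 16.85
tool_pos: [0.4306, -0.1353, 0.1995]
tool_rot: [0.0, 0.899, -0.438, -0.002]
contact_force: [0.0, 0.7, -2.0]
gripper_width: 0.313
grasp_force: 59.7
[ 0.43056983 -0.1352793   0.19947957] [ 1.71319625e-04  8.98932464e-01 -4.38084041e-01 -1.66382836e-03] [-4.69328483e-01 -3.61230453e-01  2.03502976e+00 -3.97347826e-04
  1.47111516e+00  2.00844180e+00] 16.85
[255.18899373 208.76356898] [254.33689947 177.84777197]
```

View pics/w5.png

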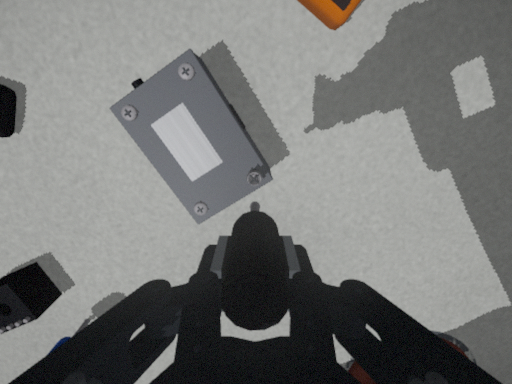

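Screw head shows at (254,177), and the driver is still held, with its tip at about (255,207). I'll measure the tip's offset in the hand before carrying it back.

Run:
```python
from h import *
a=cv2.imread("pics/w5raw.png").astype(int)
print(a[198:216,246:265,1])
s=state();p=s["tool_pos"];q=s["tool_rot"];print(p)
from scipy.spatial.transform import Rotation as Ro
R=Ro.from_quat([q[1],q[2],q[3],q[0]]).as_matrix()
for ox in(0,.0015,.003,.0045):print(ox,proj("wrist",p+R@[ox,0,.0607]))
o=R@[.003,.0006,0];print("offset",o)
d=R.T@(np.array([.579,.202,0])-o*[1,1,0]-p*[1,1,0]);print(d/.8)
```

```text
[[168 170 172 172 172 169 171 171 168 167 171 170 177 173 171 168 164 161
  165]
 [168 171 173 171 169 169 168 168 168 166 168 170 174 176 171 168 163 160
  165]
 [171 174 175 174 171 167 166 170 165 167 169 169 170 170 170 165 166 165
  166]
 [171 173 174 171 169 169 153 139 136 135 140 157 167 166 163 165 168 166
  167]
 [173 173 172 171 169 150 114  92  78  87  86 122 149 162 165 167 168 168
  166]
 [171 172 171 168 156 115  85  76  72  75  81  81 111 153 168 168 169 168
  165]
 [170 166 169 167 135 100  79  73  69  73  74  84  85 134 164 167 167 165
  163]
 [168 168 169 161 123  86  75  72  73  71  72  77  82 109 158 172 165 163
  165]
 [163 166 169 148 111  83  72  72  76  73  75  80  82 100 155 169 168 168
  167]
 [163 163 164 149 110  78  71  74  72  72  77  80  81 104 155 167 167 167
  168]
 [164 164 165 159 121  81  73  68  70  69  73  79  84 121 162 167 166 167
  170]
 [167 166 166 166 124  77  74  72  70  72  73  78  81 135 165 166 167 167
  168]
 [166 164 164 166 121  69  67  57  60  61  64  69  74 133 165 168 167 167
  167]
 [168 151 138 131  89  51  45  48  39  44  52  57  54 102 129 132 138 151
  161]
 [135  98  75  60  47  44  40  44  42  47  42  41  41  42  51  57  71  95
  124]
 [ 58  41  45  43  44  41  42  43  47  42  41  40  44  42  43  42  42  41
   52]
 [ 43  41  43  42  45  41  45  45  42  44  46  43  44  40  41  46  49  42
   45]
 [ 45  38  43  40  42  44  45  43  41  40  39  44  44  41  45  42  46  45
   46]]
[ 0.43051337 -0.13520854  0.19932599]
0 [255.33120649 209.02687115]
0.0015 [255.3348348 207.253071 ]
0.003 [255.33847889 205.47155271]
0.0045 [255.34213888 203.68226579]
offset [ 1.37582557e-03 -2.73258713e-03 -8.45982657e-06]
[-2.21386319e-01 -4.06651608e-01 -4.66581513e-05]
```

```bash
python3 -m inch '[{"dx":-0.02,"dy":-0.037,"dz":0,"rx":0,"ry":0,"rz":0},{"dx":-0.045,"dy":-0.083,"dz":0,"rx":0,"ry":0,"rz":0},{"dx":-0.07,"dy":-0.129,"dz":0,"rx":0,"ry":0,"rz":0},{"dx":-0.095,"dy":-0.175,"dz":0,"rx":0,"ry":0,"rz":0},{"dx":-0.12,"dy":-0.221,"dz":0,"rx":0,"ry":0,"rz":0}]' | head -2
python3 -m inch '[{"dx":-0.025,"dy":-0.046,"dz":0,"rx":0,"ry":0,"rz":0},{"dx":-0.05,"dy":-0.092,"dz":0,"rx":0,"ry":0,"rz":0},{"dx":-0.075,"dy":-0.138,"dz":0,"rx":0,"ry":0,"rz":0},{"dx":-0.095,"dy":-0.175,"dz":0,"rx":0,"ry":0,"rz":0},{"dx":-0.101,"dy":-0.185,"dz":0,"rx":0,"ry":0,"rz":0}]' | head -2
python3 -m inch '[{"dx":0,"dy":0,"dz":0,"rx":0,"ry":0,"rz":0},{"dx":0,"dy":0,"dz":0,"rx":0,"ry":0,"rz":0},{"dx":0,"dy":0,"dz":0,"rx":0,"ry":0,"rz":0}]'
python3 - <<'E'
from h import *
from scipy.spatial.transform import Rotation as Ro
s=state();p=s["tool_pos"];q=s["tool_rot"];print(s["joint_pos"],s["time"])
R=Ro.from_quat([q[1],q[2],q[3],q[0]]).as_matrix()
tip=p+R@[.0025,0,.0647];print(tip,R.T@(np.array([.579,.202,tip[2]])-tip)/.8,R[:,:2])
a=optics.grab_frame("wrist")[...,::-1];cv2.imwrite("pics/w6raw.png",a)
print("tip",proj("wrist",tip+[0,0,.004]),"hole",proj("wrist",[.579,.202,.05]))
c=np.clip((a[140:260,190:320].astype(float)-5)*4,0,255).astype(np.uint8)
cv2.imwrite("pics/w6.png",cv2.resize(c,(650,600),interpolation=cv2.INTER_CUBIC))
E
```

```text
time: 17.4
tool_pos: [0.5113, 0.0505, 0.1997]
time: 17.9
tool_pos: [0.5783, 0.2063, 0.1992]
time: 18.2
tool_pos: [0.5781, 0.2024, 0.201]
tool_rot: [0.0, 0.899, -0.439, -0.0]
contact_force: [0.5, -0.9, -1.2]
gripper_width: 0.314
grasp_force: 59.8
[ 2.15507492e-01  4.42006981e-02  1.67273376e+00 -4.10565820e-04
  1.42566424e+00  2.69490259e+00] 18.2
[0.57959473 0.20038319 0.13629092] [-2.05090765e-03 -6.56455525e-04 -5.70816333e-07] [[ 6.14898382e-01 -7.88605844e-01]
 [-7.88606350e-01 -6.14898082e-01]
 [-6.82610267e-05  1.08280459e-03]]
tip [255.54516838 205.99502593] hole [254.80087565 178.00299437]
```

View pics/w6.png

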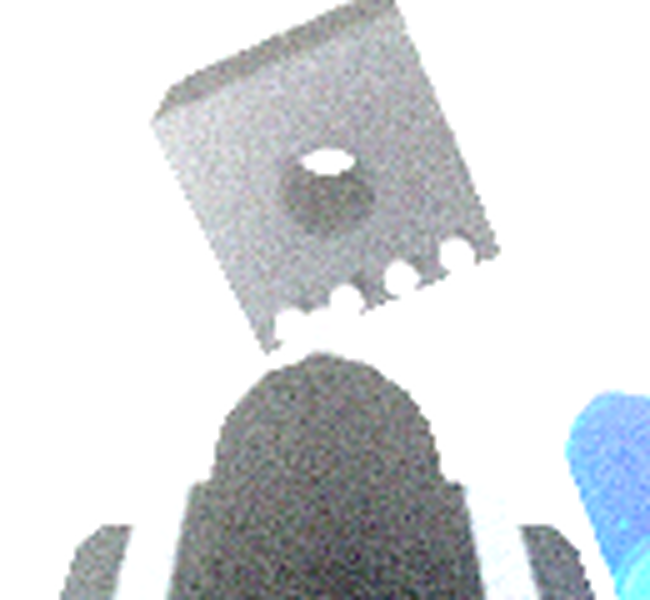

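The stand hole shows at raw (255.2,178.4), within half a pixel of my estimate. Lowering the driver in.

```bash
python3 -m inch '[{"dx":-0.002,"dy":-0.0007,"dz":0.02,"rx":0,"ry":0,"rz":0},{"dx":-0.002,"dy":-0.0007,"dz":0.05,"rx":0,"ry":0,"rz":0},{"dx":-0.002,"dy":-0.0007,"dz":0.08,"rx":0,"ry":0,"rz":0},{"dx":-0.002,"dy":-0.0007,"dz":0.095,"rx":0,"ry":0,"rz":0},{"dx":-0.002,"dy":-0.0007,"dz":0.095,"rx":0,"ry":0,"rz":0}]' | egrep "pos|contact"
python3 -m inch '[{"dx":0,"dy":0,"dz":0.004,"rx":0,"ry":0,"rz":0},{"dx":0,"dy":0,"dz":0.008,"rx":0,"ry":0,"rz":0},{"dx":0,"dy":0,"dz":0.012,"rx":0,"ry":0,"rz":0},{"dx":0,"dy":0,"dz":0.015,"rx":0,"ry":0,"rz":0},{"dx":0,"dy":0,"dz":0.015,"rx":0,"ry":0,"rz":0}]' | egrep "pos|contact"
```

```text
tool_pos: [0.576, 0.2045, 0.1221]
contact_force: [-0.9, 0.1, -1.6]
tool_pos: [0.5779, 0.2053, 0.1133]
contact_force: [0.3, -0.0, -0.5]
```

```bash
python3 -m inch '[{"dx":0.001,"dy":0.0005,"dz":0.006,"rx":0,"ry":0,"rz":0},{"dx":0.001,"dy":0.0005,"dz":0.012,"rx":0,"ry":0,"rz":0},{"dx":0.001,"dy":0.0005,"dz":0.018,"rx":0,"ry":0,"rz":0},{"dx":0.001,"dy":0.0005,"dz":0.024,"rx":0,"ry":0,"rz":0},{"dx":0.001,"dy":0.0005,"dz":0.024,"rx":0,"ry":0,"rz":0}]' | egrep "pos|contact"
python3 -m inch '[{"dx":0,"dy":0,"dz":0.006,"rx":0,"ry":0,"rz":0},{"dx":0,"dy":0,"dz":0.012,"rx":0,"ry":0,"rz":0},{"dx":0,"dy":0,"dz":0.018,"rx":0,"ry":0,"rz":0},{"dx":0,"dy":0,"dz":0.024,"rx":0,"ry":0,"rz":0},{"dx":0,"dy":0,"dz":0.024,"rx":0,"ry":0,"rz":0}]' | egrep "pos|contact"
```

```text
tool_pos: [0.5774, 0.2043, 0.0929]
contact_force: [0.3, -0.2, -1.0]
tool_pos: [0.5775, 0.2043, 0.0738]
contact_force: [-0.2, -0.6, -1.0]
```

```bash
python3 -m inch '[{"dx":0,"dy":0,"dz":0.002,"rx":0,"ry":0,"rz":0},{"dx":0,"dy":0,"dz":0.004,"rx":0,"ry":0,"rz":0},{"dx":0,"dy":0,"dz":0.0055,"rx":0,"ry":0,"rz":0},{"dx":0,"dy":0,"dz":0.0055,"rx":0,"ry":0,"rz":0}]' | egrep "pos|contact"
```

```text
tool_pos: [0.5782, 0.2044, 0.0706]
contact_force: [0.0, 0.6, -1.3]
```

```bash
python3 -m inch '[{"dx":0,"dy":0,"dz":0.001,"rx":0,"ry":0,"rz":0},{"dx":0,"dy":0,"dz":0.002,"rx":0,"ry":0,"rz":0},{"dx":0,"dy":0,"dz":0.002,"rx":0,"ry":0,"rz":0}]' | egrep "pos|contact"
```

```text
tool_pos: [0.5784, 0.2045, 0.0697]
contact_force: [-1.8, 0.5, 3.0]
```

```bash
python3 -m inch '[{"dx":0,"dy":0,"dz":0,"rx":0,"ry":0,"rz":0},{"dx":0,"dy":0,"dz":0,"rx":0,"ry":0,"rz":0},{"dx":0,"dy":0,"dz":0,"rx":0,"ry":0,"rz":0},{"dx":0,"dy":0,"dz":0,"rx":0,"ry":0,"rz":0},{"dx":0,"dy":0,"dz":0,"rx":0,"ry":0,"rz":0}]' 0.6
python3 -m inch '[{"dx":0,"dy":0,"dz":-0.02,"rx":0,"ry":0,"rz":0},{"dx":0,"dy":0,"dz":-0.05,"rx":0,"ry":0,"rz":0},{"dx":0,"dy":0,"dz":-0.09,"rx":0,"ry":0,"rz":0},{"dx":0,"dy":0,"dz":-0.14,"rx":0,"ry":0,"rz":0},{"dx":0,"dy":0,"dz":-0.18,"rx":0,"ry":0,"rz":0}]' 0.6
python3 -m inch '[{"dx":-0.12,"dy":0,"dz":0,"rx":0,"ry":0,"rz":0},{"dx":-0.12,"dy":0,"dz":0,"rx":0,"ry":0,"rz":0},{"dx":-0.12,"dy":0,"dz":0,"rx":0,"ry":0,"rz":0},{"dx":-0.12,"dy":0,"dz":0,"rx":0,"ry":0,"rz":0}]' | egrep "time|pos|contact"
python3 - <<'E'
from h import *
a=optics.grab_frame("side")[...,::-1];b=cv2.imread("pics/side0.png").astype(int)
cv2.imwrite("pics/s7.png",a)
for n in("driver_grip","driver"):
    for r in nets.boxes_of("side",n)[:3]:print(n,np.round(r["bbox"],1),round(r["confidence"],2))
m=(np.abs(a.astype(int)-b).sum(2)>60)[120:185,195:225];print("diff px round driver",m.sum());print(np.argwhere(m)[:20].tolist())
im=optics.grab_frame("wrist")[...,::-1];cv2.imwrite("pics/w7.png",im)
for n in("driver_grip",):
    for r in nets.boxes_of("wrist",n)[:3]:print(n,np.round(r["bbox"],1),round(r["confidence"],2),atz("wrist",*r["bbox"][:2],.09))
for z in(.05,.085,.12):print(proj("side",[.579,.202,z]),proj("wrist",[.579,.202,z]))
E
```

```text
time: 21.45
tool_pos: [0.5782, 0.2044, 0.069]
tool_rot: [0.0, 0.899, -0.438, -0.0]
contact_force: [0.3, -0.1, 0.0]
gripper_width: 0.802
grasp_force: 0.0
time: 21.95
tool_pos: [0.5788, 0.2046, 0.2169]
tool_rot: [-0.001, 0.899, -0.438, 0.001]
contact_force: [0.7, 0.2, 0.9]
gripper_width: 0.798
grasp_force: 0.0
time: 22.35
tool_pos: [0.5188, 0.2807, 0.2144]
contact_force: [0.5, 0.0, -0.2]
driver_grip [175.6 158.3  12.6  30. ] 0.64
driver_grip [207.8 143.6  10.5  29.1] 0.52
driver [208.2 142.   16.3  27.2] 0.78
driver [177.1 157.4  12.9  36.7] 0.59
diff px round driver 83
[[10, 11], [10, 12], [10, 13], [11, 8], [11, 9], [11, 15], [12, 16], [15, 6], [16, 6], [16, 17], [17, 7], [17, 17], [18, 7], [18, 17], [18, 18], [19, 7], [19, 18], [20, 7], [20, 18], [21, 7]]
driver_grip [253.9  77.8  36.5  39.7] 0.77 [0.58258248 0.20073008 0.09      ]
driver_grip [329.5 152.4  43.6  36.3] 0.74 [0.48424168 0.20830726 0.09      ]
[208.26050716 152.20547994] [255.99862114  84.31702885]
[207.11662621 142.7386455 ] [256.16450812  82.058969  ]
[205.92163785 132.84884266] [256.38069096  79.11627982]
```

```bash
python3 -c "
from plant import ticket;print(ticket.job_done())"
```

```text
the job is handed in; nothing more can be done
None
```

I turned the screw clockwise by about 0.7 turn with a 15–18 N push; it sank about 3 mm, as 4 mm per turn predicts. The driver is back upright in its stand and released, nothing else was touched, and I handed the job in at about 22.5 s; the verdict wasn't shown.

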